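# Refit the filter lid on the scraps caddy

## Robot

A 6-joint arm with a two-finger parallel gripper is mounted at the origin on a cart in front of the work surface, level with it; the furniture and walls round the work are solid. World frame = base frame: x ahead of the robot, y to its left, z up, the work surface at z = 0. Lengths are in mm, angles in degrees, forces in N, time in s.
With the tool pointing down it reaches from about 350 to 850 mm from the base axis. Payload 8.1 kg.
Tool frame: the origin (TCP) lies between the finger pads; the fingertips stand 22 mm ahead of it and the grasp point (between the pads) lies 3 mm ahead of it; z points along the fingers, y is the line along which they close (so a half turn about z gives the same grasp; the last joint's range is limited). The gripper opens to 85 mm and grips with 20 to 120 N. Pads are 22 mm wide; open, the fingers measure 114 mm over their backs; the gripper's body (76 mm by 85 mm) begins 54 mm behind the grasp point. The pads swing forward as they close: fully open they stand 13 mm farther back than shut.
Start: joints at [-74.336, 7.471, 85.268, -0, 87.261, -4.893], TCP at [210.711, -561.789, 253.292] pointing down, gripper open.
Joint ranges: [-169.43, 169.43], [-51.17, 129.36], [1.28, 143.12], [-76.62, 256.62], [0, 156.53], [-152.29, 152.29]. Speed limits (degrees/s): [136.94, 136.94, 159.86, 180, 180, 180].

## Interface

Orientations are given as [roll, pitch, yaw] about the fixed x, y, z axes, in that order (R = Rz(yaw) Ry(pitch) Rx(roll)).
In Python, from bench import r, vision gives the robot as it stands.
- The arm moves only by the tool step_arm, never from a script. Its argument "targets" is a list that holds one entry, the list of rows, each a list of 6 numbers: the shift along the world's x, y, z in mm, then the turn, a rotation vector about the world's x, y, z in rad. In form: [[[x, y, z, rx, ry, rz], ...]]. A call has 1 to 12 rows; each row is the pose to reach, as a shift and turn from the pose commanded when the call began; what a row does not reach only later rows make up. A row lasts 1/12 s, in which the tool goes at most 41.7 mm and 7.16 degrees, less where a joint would pass 70% of its speed; a pose out of reach is approached as far as the arm can. A call with a gripper value outside its range is refused whole. "fingers" is the gripper's target within -1 to 1 (shut at 1, half-way at 0, fully open at -1), set as the call begins (left out, the last holds). The fingers move at their own pace and stop on an object; "newtons" is the grip in N (left out, the last holds). Time passes only in rows, so rows that repeat a pose let the fingers close. It gives the time, the measured TCP pose, the force, the opening and the grip force at its end, in the units of the state.
- r.sense(): the state, without advancing time (a new reading comes with each control period).
- vision.snapshot(name): name is "side" or "top" or "wrist"; returns a dict with "img" (420x560x3 uint8, blue, green, red), "mtx" (3x3 intrinsics, pixels), "D" ([k1, k2, p1, p2, k3] as OpenCV has them; the pictures are not rectified), "eye" and "attitude" of the camera in the world. Camera axes: x right, y up, looking along -z (the intrinsics and any distortion apply to the point x, -y, -z); pixel columns grow to the right and rows downward; lengths in mm; the calibration is good to about 2 mm. A picture is of the moment at which its call begins. There is no depth.
- r.hand_in(): hands the job in; it is judged then, once.
The state is a dict: "time": time; "joint_pos": joint angles; "qd": joint speeds; "joint_efforts": joint torques, N m; "tool_pos": TCP position; "tcp_rot": TCP orientation; "ft_force": force on the tool from outside, world axes, zero at the start; "wrist_torque": the same for the moment, N m; "finger_gap": finger opening in mm; "grip_force": force on a finger pad.
Only numpy, scipy, OpenCV 4.12 (cv2) and the standard library are available. Lean on these libraries where they do the work, as an engineer would, in place of code of your own. Each camera call takes 0.05 s, during which the arm holds its last target. There are 200 camera calls.

## Task

One half of the twin scraps caddy stands open: put its loose carbon-filter lid back on that half. Hook the lid's lip under the ledge at the back with the lid tilted, swing the front down, and press it home until the front clip snaps over its edge; leave the other half's lid and everything else as they are.

Things in the scene. Friction and masses are not known exactly. Their poses are not given: they have to be found in the camera images.
- caddy: low sage-green twin caddy, fixed, 194 (its x) x 224 mm (y). Origin: centre, on the worktop; z up, x from front (clips, on the robot's left) to back (ledge). Two compartments centred at x 0, y +56 and y -56 mm, openings 132 (x) x 84 (y). The rim that carries the lids is level at z 85 mm, from x -82 to 77. A fitted lid is level, its origin at x 0 (+-3), y +-56 (+-4), z 77 mm.
- caddy_ledge (a point): middle of the ledge's lower front edge: x 86, y 0, z 92 mm in the caddy's frame. The ledge spans the caddy's width, top at z 102. Below it a groove: x 77 to the back wall at x 100, floor at z 71 mm. A lip gets under only from front and above with the lid tilted, lip lowest (10 to 25 deg), moving along its own x; straight down it lands on the ledge.
- lid: the loose lid, 0.2 to 0.3 kg: dark grey plate, 160 (x -80 to 80) x 94 (y) mm, z 8 to 15, with black vent slots, an upright wooden grip and a black filter cassette below (120 x 76 mm, z 0 to 8). Lies flat on the worktop, grip up. Origin: centre of the cassette's underside; z up through the grip, x towards the lip.
- lid_lip (a point): tip of the lip: x 98, y 0, z 10.5 mm in the lid's frame. The lip is a tongue on the back edge, from x 80 to the round tip at x 98, 70 mm wide, 5 mm thick (z 8 to 13).
- lid_front (a point): middle of the upper front edge: x -80, y 0, z 15 mm in the lid's frame. To press the lid home push down on the bare plate between this edge and the grip.
- lid_grip (a point): middle of the wooden grip: x 0, y 0, z 37 mm in the lid's frame. The grip is an upright bar across the lid, 12 mm thick in x, 64 mm long in y, from the plate's top (z 15) to z 50.
- fitted_lid: an identical lid, already hooked and clipped on the other compartment; not fastened otherwise. Same frame as the loose lid.
- pail: white open inner pail, 124 x 76 x 54 mm, fixed in the open compartment and so marks the one to close. Origin: centre of its underside, 14.5 mm above the worktop, straight below the seated lid's origin (62.5 mm higher); axes as the caddy's.
- clip_left (a joint): steel spring clip on the caddy's front at y +56 (the far one), pivot 50 mm below the rim. Rad: 0 upright (rest), to 0.22 pushed off the lid. Head 32 mm wide: a 60 deg ramp from 26 mm above the rim down to a nose at x -73, z 93.5 to 96.5 mm. A lid's front edge pressed on the ramp (5 to 20 N; its weight is too little) bends it about 0.1; it springs back over the edge once the lid is on the rim.
- clip_right (a joint): the same clip at y -56 mm (the one nearer the robot)
- pepper: dark wooden pepper mill, 170 mm tall, behind the caddy, under the wall cabinets (their underside is 0.46 m above the worktop: keep the wrist low there); leave alone
- spice_a: small red-capped spice jar, 106 mm tall, behind the caddy; leave alone
- mug: orange mug, 101 mm tall, at the left; leave alone
- lemon: lemon lying in front of the hob; leave alone
- garlic: garlic bulb lying in front of the hob; leave alone

How it is judged (in metres and radians):
On the way:
1. the lid's lip is hooked under the ledge of the open compartment while the lid is still tilted (x of lid_lip in the frame of caddy above 0.089 m and z of lid_lip in the frame of caddy between 0.065 and 0.091 m and y of lid in the frame of pail between -0.012 and 0.012 m and angle between lid's own z axis and vertical between 0.08 and 0.7 rad), for 0.1 s.
At the end, for the whole second after the job is handed in: The loose lid lies level (0.03 rad) on the half that was open, within 6 mm of its place, lip under the ledge, front edge within 2.5 mm of home, both clips sprung back (under 0.04 rad); the other lid still fitted, within 12 mm of its start; the lid released and at rest (x of lid in the frame of pail between -0.006 and 0.006 m and y of lid in the frame of pail between -0.006 and 0.006 m and x of lid_lip in the frame of caddy above 0.09 m and z of lid_lip in the frame of caddy below 0.0905 m and z of lid_front in the frame of caddy below 0.0945 m and angle between each of lid, fitted_lid's own z axis and vertical below 0.03 rad and value of joint each of clip_left, clip_right below 0.04 rad and linear speed of lid below 0.01 m/s and distance of fitted_lid from where it was at the start of the episode below 0.012 m); the robot touches nothing.
It fails at once if the other lid is unseated (distance of fitted_lid from where it was at the start of the episode above 0.015 m).
It fails at once if a bystander is pushed away (distance of any of pepper, spice_a, mug, lemon, garlic from where it was at the start of the episode above 0.03 m).
It also fails if it takes over 45 s, if anything falls off the work surface, if the arm or the gripper's body presses on something with over 40 N, if the wrist force passes 120 N, or if a joint passes its speed limit or range.

## Working session

There is one attempt and no reset: what is moved stays moved. The work goes in short steps, Python scripts to look and compute and a tool call to move; the robot and the scene stay as the last step left them, time stands still between calls to the robot, and variables do not carry over. Pictures are saved under pics/ and viewed, at most 10 in all, crops included, and the job is handed in when it is done.

Besides the shell and the picture viewer there is one more tool, called after "Request:" as name(argument=value, ...), one argument or row to a line, values as JSON. step_arm: Moves the arm, as the interface text tells. Its arguments: {"type":"object","properties":{"targets":{"type":"array"},"fingers":{"type":"number"},"newtons":{"type":"number"}},"required":["targets"]}

```bash
ls; mkdir -p pics; python3 - <<'E'
from bench import r, vision
import cv2
print(r.sense())
for n in("top","side"):
    s=vision.snapshot(n); cv2.imwrite(f"pics/{n}0.png",s["img"]); print(n,s["mtx"],s["D"],s["eye"],s["attitude"])
E
```

```text
pics
{'time': 0.0, 'joint_pos': array([-7.43361314e+01,  7.51443908e+00,  8.53291858e+01, -2.47439134e-03,
        8.72628545e+01, -4.89277253e+00]), 'qd': array([ 0.00423074,  0.08648042,  0.00869106,  0.03712409, -0.07274483,
       -0.01370259]), 'joint_efforts': array([ 4.37448443e-04, -5.69396496e+01, -5.00555241e+01, -4.04028742e-04,
        1.45590454e-02, -6.20222158e-05]), 'tool_pos': array([ 210.54994682, -561.29306829,  252.25227975]), 'tcp_rot': array([-1.79893698e+02, -6.61941283e-03,  2.05567555e+01]), 'ft_force': array([-0.58384175, -0.1316975 ,  0.79145125]), 'wrist_torque': array([0.02885979, 0.02535856, 0.00252584]), 'grip_force': 0.0, 'finger_gap': 85.45433434452542}
top [[474.96927039   0.         282.5427817 ]
 [  0.         474.96927039 212.09258777]
 [  0.           0.           1.        ]] [0.02612202 0.         0.         0.         0.        ] [ 208.32727799   75.88165048 1390.17782919] [ 12.21969446   0.14566651 -91.7031897 ]
side [[401.27541077   0.         284.07831298]
 [  0.         401.27541077 213.02575481]
 [  0.           0.           1.        ]] [-0.09765169  0.          0.          0.          0.        ] [  291.29287404 -1054.37252673   640.07134243] [64.2776647   0.442521   -9.48735497]
```

View pics/top0.png

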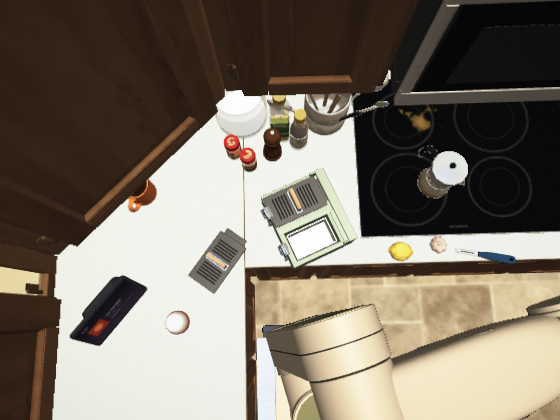

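View pics/side0.png

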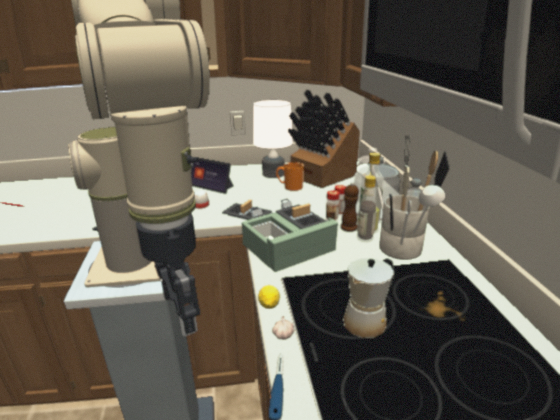

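The top view shows the caddy near px (308,218): its nearer half is open (white pail at 312,240), with clips on the left at (267,212) and (277,248). The loose lid is at (217,260). The side view agrees.

```bash
cat > h.py <<'E'
import numpy as np, cv2
from scipy.spatial.transform import Rotation as Ro
def cam(s):
    R=Ro.from_euler('xyz',s["attitude"],degrees=True).as_matrix(); return R,np.array(s["eye"],float)
def ray(s,px):
    R,e=cam(s); p=cv2.undistortPoints(np.array(px,float).reshape(-1,1,2),s["mtx"],np.array(s["D"])).reshape(-1,2)
    return e,np.c_[p[:,0],-p[:,1],-np.ones(len(p))]@R.T
def onz(s,px,z):
    e,d=ray(s,px); return e+d*((z-e[2])/d[:,2])[:,None]
def proj(s,P):
    R,e=cam(s); q=(np.atleast_2d(P)-e)@R; q=q*[1,-1,-1]
    return cv2.projectPoints(q,np.zeros(3),np.zeros(3),s["mtx"],np.array(s["D"]))[0].reshape(-1,2)
E
python3 - <<'E'
from bench import r, vision
from h import *
s=vision.snapshot("top"); im=s["img"]
np.save("pics/top.npy",im)
c=cv2.resize(im[160:300,180:365],None,fx=4.3,fy=4.3,interpolation=cv2.INTER_CUBIC)
cv2.imwrite("pics/topc.png",c)
hsv=cv2.cvtColor(im,cv2.COLOR_BGR2HSV)
# wood grip tops
def comps(m,x0,x1,y0,y1,z,name,amin=15):
    k=np.zeros_like(m);k[y0:y1,x0:x1]=m[y0:y1,x0:x1]
    for ct in cv2.findContours(k,cv2.RETR_EXTERNAL,cv2.CHAIN_APPROX_NONE)[0]:
        if cv2.contourArea(ct)<amin: continue
        b=cv2.boxPoints(cv2.minAreaRect(ct)); w=onz(s,b,z)
        print(name,cv2.contourArea(ct),b.round(1).tolist(),"\n  w",w[:,:2].round(1).tolist(),"c",w.mean(0).round(1),"sides",np.linalg.norm(w[1]-w[0]).round(1),np.linalg.norm(w[2]-w[1]).round(1))
wood=cv2.inRange(hsv,(5,60,120),(25,255,255)); comps(wood,185,340,165,300,50,"wood")
dark=cv2.inRange(im,(0,0,0),(110,110,110)); dark=cv2.morphologyEx(dark,cv2.MORPH_CLOSE,np.ones((5,5)))
comps(dark,185,244,225,300,15,"lid",300)
comps(dark,258,330,165,230,92,"fitted",300)
white=cv2.inRange(im,(225,225,225),(255,255,255)); comps(white,275,345,205,270,68.5,"pail",100)
green=cv2.inRange(hsv,(35,25,60),(75,255,255)); comps(green,255,358,165,275,85,"green",300)
E
```

```text
wood 1734.5 [[250.0, 275.0], [339.0, 275.0], [339.0, 299.0], [250.0, 299.0]] 
  w [[320.8, 167.3], [313.4, -82.2], [247.3, -78.5], [254.6, 168.3]] c [284.   43.7  50. ] sides 249.6 66.1
wood 70.0 [[204.8000030517578, 254.89999389648438], [207.39999389648438, 251.5], [226.1999969482422, 265.70001220703125], [223.6999969482422, 269.0]] 
  w [[381.3, 294.2], [390.7, 287.1], [348.9, 233.8], [339.7, 240.9]] c [365.2 264.   50. ] sides 11.7 67.7
wood 82.0 [[287.79998779296875, 188.60000610351562], [291.79998779296875, 186.60000610351562], [302.0, 207.0], [298.0, 209.0]] 
  w [[568.2, 53.2], [573.9, 41.4], [511.9, 13.9], [506.3, 25.7]] c [540.1  33.6  50. ] sides 13.2 67.8
lid 1073.5 [[191.1999969482422, 270.8999938964844], [224.89999389648438, 224.8000030517578], [250.0, 243.10000610351562], [216.39999389648438, 289.29998779296875]] 
  w [[340.8, 338.9], [473.1, 241.4], [416.2, 168.2], [286.2, 266.4]] c [379.1 253.7  15. ] sides 164.3 92.8
fitted 850.5 [[268.1000061035156, 196.0], [307.29998779296875, 178.5], [320.20001220703125, 207.60000610351562], [281.0, 225.0]] 
  w [[537.2, 110.1], [
[... 370 characters left out ...]
34.0], [289.0, 234.0], [289.0, 264.0]] 
  w [[347.6, 96.1], [432.0, 93.9], [430.8, 54.4], [346.4, 57.2]] c [389.2  75.4  68.5] sides 84.5 39.5
pail 888.0 [[286.20001220703125, 235.8000030517578], [323.6000061035156, 218.60000610351562], [334.5, 242.10000610351562], [297.1000061035156, 259.3999938964844]] 
  w [[425.9, 62.4], [472.3, -45.3], [403.9, -72.5], [358.5, 34.2]] c [415.1  -5.3  68.5] sides 117.2 73.6
green 3446.0 [[258.3999938964844, 197.1999969482422], [322.8999938964844, 166.1999969482422], [358.1000061035156, 239.3000030517578], [293.5, 270.29998779296875]] 
  w [[536.2, 137.9], [622.3, -49.0], [407.5, -136.3], [327.0, 45.6]] c [ 4.732e+02 -4.000e-01  8.500e+01] sides 205.8 231.8
```

View pics/topc.png

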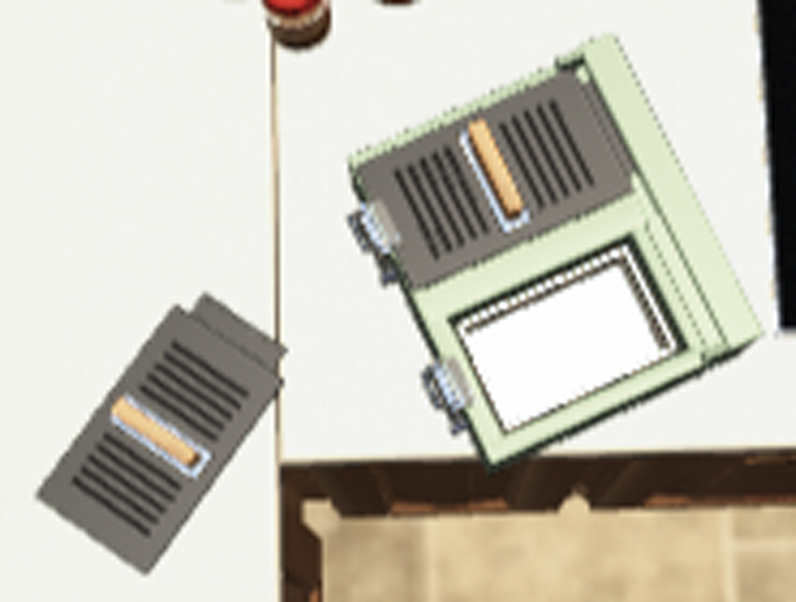

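The crop shows the loose lid with its lip to the upper right, plate corners at crop px (37,495), (147,573), (283,382) and (178,305). Caddy front edge runs (350,160)–(490,468), ledge back top edge (610,35)–(762,330).

```bash
python3 - <<'E'
from bench import vision
from h import *
s=vision.snapshot("top")
f=lambda a:(np.array(a,float)+.5)/4.3-.5+[180,160]
def P(n,a,z):
    w=onz(s,f(a),z)[:,:2]; print(n,w.round(1).tolist()); return w
c=P("lid corners fl,fr,br,bl",[(37,495),(147,573),(283,382),(178,305)],15)
d=(c[2]+c[3]-c[0]-c[1])/2; print("ctr",c.mean(0),"len",np.linalg.norm(d),"w",np.linalg.norm(c[1]-c[0]),"yaw",np.degrees(np.arctan2(d[1],d[0])))
l=P("lip",[(207,293),(286,350)],13)
g=P("grip top",[(128,397),(116,412),(202,452),(194,465)],50)
print("gripc",g.mean(0))
g=P("fitted grip top",[(486,120),(471,125),(524,212),(507,219)],127)
d=(g[0]+g[1]-g[2]-g[3])/2;print("gc",g.mean(0),"len",np.linalg.norm(d),"dir y",np.degrees(np.arctan2(d[1],d[0])))
P("clips nose",[(383,203),(396,245)],94)
P("clips2",[(452,362),(468,402)],94)
fr=P("rim front edge",[(350,160),(490,468)],85)
b=P("ledge back top",[(612,35),(763,331)],102)
for e in(fr,b): d=e[0]-e[1]; print(np.linalg.norm(d),np.degrees(np.arctan2(d[1],d[0])))
c=P("opening",[(452,318),(630,237),(685,348),(503,433)],85); print(c.mean(0),[np.linalg.norm(c[i]-c[i-1]).round(1) for i in range(4)])
d=(c[1]+c[2]-c[0]-c[3]);print(np.degrees(np.arctan2(d[1],d[0])))
E
```

```text
lid corners fl,fr,br,bl [[330.0, 347.3], [276.2, 273.7], [401.0, 181.8], [456.2, 252.8]]
ctr [365.8513211  263.90766833] len 156.2839421086238 w 91.16131268121079 yaw -36.58762264306155
lip [[464.3, 233.2], [423.2, 179.7]]
grip top [[389.3, 281.4], [379.6, 289.2], [351.6, 232.8], [343.2, 238.1]]
gripc [365.93891112 260.35358386]
fitted grip top [[550.2, 41.1], [547.2, 50.8], [489.1, 19.1], [484.9, 30.1]]
gc [517.85108198  35.29177356] len 65.22336785866408 dir y 19.143209632843117
clips nose [[505.3, 109.2], [477.1, 101.4]]
clips2 [[399.6, 67.5], [373.6, 58.1]]
rim front edge [[537.0, 130.4], [332.1, 45.3]]
ledge back top [[612.3, -44.4], [412.4, -131.3]]
221.88850181853465 22.559515929213433
217.90105219133233 23.48953715221918
opening [[429.6, 66.5], [479.7, -51.3], [405.5, -83.1], [354.2, 36.2]]
[417.24426256  -7.90628415] [np.float64(81.3), np.float64(128.0), np.float64(80.7), np.float64(129.9)]
-66.84099622291399
```

Request:
step_arm(
  targets=[
    [[10,15,2,0,0,0.02],[30,45,5,0,0,0.05],[52,80,8,0,0,0.08],[74,116,11,0,0,0.11],[95,150,14,0,0,0.14],[116,186,17,0,0,0.17],[138,222,20,0,0,0.2],[158,258,23,0,0,0.23],[176,294,25,0,0,0.26],[190,330,26,0,0,0.29],[200,368,27,0,0,0.32],[206,405,27,0,0,0.35]],
  ],
  fingers=-1,
  newtons=60,
)

```text
time: 1.2
tool_pos: [417.2, -154.8, 280.5]
tcp_rot: [180.0, -0.0, 40.7]
ft_force: [0.6, 0.5, -0.5]
finger_gap: 85.4
grip_force: 0.0
```

Request:
step_arm(
  targets=[
    [[2,38,-1,0,0,0.03],[0,76,-2,0,0,0.05],[-3,114,-4,0,0,0.08],[-6,152,-7,0,0,0.1],[-10,190,-10,0,0,0.12],[-15,228,-14,0,0,0.14],[-21,266,-18,0,0,0.16],[-28,302,-22,0,0,0.18],[-36,336,-25,0,0,0.19],[-43,366,-27,0,0,0.2],[-48,390,-29,0,0,0.21],[-52,405,-30,0,0,0.216]],
  ],
)

```text
time: 2.2
tool_pos: [363.6, 250.5, 249.9]
tcp_rot: [-180.0, 0.0, 53.1]
ft_force: [0.7, 0.2, -0.2]
finger_gap: 85.3
grip_force: 0.0
```

Request:
step_arm(
  targets=[
    [[0,9,0,0,0,0],[0,12,0,0,0,0],[0,12,0,0,0,0],[0,12,0,0,0,0]],
  ],
)

```text
time: 2.53
tool_pos: [365.1, 259.5, 250.3]
tcp_rot: [180.0, 0.0, 53.0]
ft_force: [0.5, 0.4, 0.1]
finger_gap: 85.5
grip_force: 0.0
```

```bash
python3 - <<'E'
from bench import r,vision
from h import *
q=r.sense(); print(q["time"],q["tool_pos"],q["tcp_rot"],q["ft_force"],q["joint_pos"])
s=vision.snapshot("wrist"); cv2.imwrite("pics/w1.png",s["img"]); print(s["mtx"],s["D"],s["eye"],s["attitude"])
E
```

```text
2.5333 [365.06793316 259.54483471 250.33430171] [1.79982562e+02 1.73676956e-02 5.29500758e+01] [0.4583325  0.36208653 0.09696562] [ 2.88651158e+01 -1.67225848e+01  1.08471015e+02 -2.30184574e-02
  8.82603094e+01  6.59157379e+01]
[[352.69033072   0.         278.14883603]
 [  0.         352.69033072 207.29513857]
 [  0.           0.           1.        ]] [-0.04645998  0.          0.          0.          0.        ] [415.09997038 324.62491474 371.24078264] [-1.85706338e+01  2.87537058e-03 -3.70522807e+01]
```

View pics/w1.png

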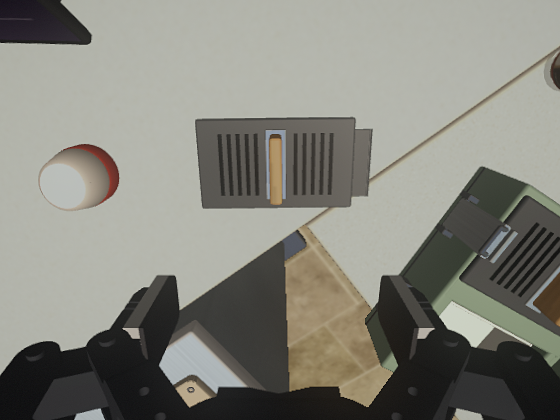

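Wrist view: lid plate corners at (196,119), (354,118), (352,207), (203,208); lip tip edge (371,130)–(369,196); grip (275,137)–(276,205). Measure more exactly.

```bash
python3 - <<'E'
from bench import r,vision
from h import *
s=vision.snapshot("wrist"); im=s["img"]; hsv=cv2.cvtColor(im,cv2.COLOR_BGR2HSV)
wood=cv2.inRange(hsv,(8,90,120),(22,255,255)); k=np.zeros_like(wood); k[125:215,255:295]=wood[125:215,255:295]
ct=max(cv2.findContours(k,cv2.RETR_EXTERNAL,cv2.CHAIN_APPROX_NONE)[0],key=cv2.contourArea)
print("woodbox",cv2.boxPoints(cv2.minAreaRect(ct)).round(1).tolist())
d=cv2.inRange(im,(0,0,0),(125,125,125)); k=np.zeros_like(d); k[105:222,185:380]=d[105:222,185:380]
k=cv2.morphologyEx(k,cv2.MORPH_CLOSE,np.ones((9,9)))
n,lab,st,_=cv2.connectedComponentsWithStats(k); i=1+st[1:,4].argmax(); k=(lab==i).astype('u1')
ys=range(125,203,3); xs=range(205,350,5)
L=np.array([(np.nonzero(k[y])[0].min()-.5,y) for y in ys if y<206])
T=np.array([(x,np.nonzero(k[:,x])[0].min()-.5) for x in xs])
lp=np.array([(np.nonzero(k[y])[0].max()+.5,y) for y in range(136,192,4)])
for n,e,z in(("front",L,15),("far side",T,15),("lip",lp,10.5)):
    w=onz(s,e,z)[:,:2]; vx,vy,x,y=cv2.fitLine(w.astype('f4'),cv2.DIST_HUBER,0,.01,.01).ravel(); print(n,"pt",(x,y),"ang",np.degrees(np.arctan2(vy,vx)),"std",((w-[x,y])@[-vy,vx]).std())
c=onz(s,[(196,119),(354,118),(352,207),(203,208)],15)[:,:2]
print(c.round(1).tolist(),c.mean(0))
g=onz(s,[(270.5,137),(283,137),(282,205),(270.5,205)],50)[:,:2]; print("grip",g.round(1).tolist())
t=onz(s,[(276.5,136),(276.5,205)],50); print(t)
E
```

```text
woodbox [[268.3999938964844, 138.10000610351562], [280.0, 137.8000030517578], [281.5, 203.89999389648438], [269.8999938964844, 204.1999969482422]]
front pt (np.float32(306.2681), np.float32(317.27213)) ang 53.68187 std 0.3033064012661711
far side pt (np.float32(391.47067), np.float32(309.66116)) ang -36.343357 std 0.2695760533534138
lip pt (np.float32(447.596), np.float32(209.41382)) ang 53.926453 std 1.8291982264087032
[[333.8, 351.3], [458.8, 258.0], [406.1, 181.7], [278.5, 276.8]] [369.29213303 266.95072719]
grip [[385.0, 295.9], [394.0, 289.1], [354.5, 238.0], [345.7, 244.6]]
[[389.81173233 293.33654318  50.        ]
 [350.25698641 241.15822063  50.        ]]
```

Request:
step_arm(
  targets=[
    [[1,2,-10,0,0,0.003],[3,4,-35,0,0,0.006],[4,6,-65,0,0,0.009],[4,7,-95,0,0,0.012],[4,7,-125,0,0,0.012],[4,7,-152,0,0,0.012],[4,7,-174,0,0,0.012],[4,7,-190,0,0,0.012],[4,7,-201,0,0,0.012],[4,7,-206,0,0,0.012],[4,7,-208,0,0,0.012],[4,7,-208,0,0,0.012]],
  ],
)

```text
time: 3.63
tool_pos: [369.0, 267.2, 42.5]
tcp_rot: [180.0, -0.0, 53.7]
ft_force: [0.0, -0.3, -0.2]
finger_gap: 85.2
grip_force: 0.0
```

Request:
step_arm(
  targets=[
    [[0,0,0,0,0,0],[0,0,0,0,0,0],[0,0,0,0,0,0],[0,0,0,0,0,0],[0,0,0,0,0,0],[0,0,0,0,0,0],[0,0,0,0,0,0],[0,0,0,0,0,0],[0,0,0,0,0,0],[0,0,0,0,0,0]],
  ],
  fingers=1,
  newtons=70,
)

```text
time: 4.47
tool_pos: [369.0, 267.4, 42.7]
tcp_rot: [180.0, -0.0, 53.7]
ft_force: [-0.3, -0.5, 5.1]
finger_gap: 10.8
grip_force: 69.1
```

Request:
step_arm(
  targets=[
    [[0,0,4,0,0,0],[0,0,14,0,0,0],[0,0,32,0,0,0],[-2,-5,55,0,0,-0.04],[-4,-12,80,0,0,-0.1],[-8,-22,105,0,0,-0.17],[-14,-36,130,0,0,-0.24],[-20,-52,154,0,0,-0.31],[-25,-68,175,0,0,-0.38],[-30,-82,193,0,0,-0.45],[-33,-93,204,0,0,-0.5],[-35,-100,208,0,0,-0.53]],
  ],
)

```text
time: 5.47
tool_pos: [334.0, 166.5, 252.9]
tcp_rot: [180.0, -0.2, 23.1]
ft_force: [0.1, -0.5, -1.4]
finger_gap: 11.0
grip_force: 68.2
```

Request:
step_arm(
  targets=[
    [[0,0,0,0,0,0],[0,0,0,0,0,0],[0,0,0,0,0,0],[0,0,0,0,0,0]],
  ],
)

```text
time: 5.8
tool_pos: [333.2, 167.5, 249.1]
tcp_rot: [-180.0, 0.1, 23.4]
ft_force: [1.0, -0.4, -2.7]
finger_gap: 10.9
grip_force: 68.3
```

```bash
python3 - <<'E'
from bench import r,vision
from h import *
q=r.sense(); print(q["time"],q["tool_pos"],q["tcp_rot"],q["ft_force"],q["finger_gap"])
s=vision.snapshot("wrist"); cv2.imwrite("pics/w2.png",s["img"]); print(s["eye"],s["attitude"])
import pickle; pickle.dump(s,open("w2.pkl","wb"))
E
```

```text
5.8 [333.2052627  167.45709481 249.05509789] [-1.79979242e+02  1.29299139e-01  2.33884819e+01] [ 0.99266402 -0.36650147 -2.6801623 ] 10.910308092981653
[409.36860949 199.68614628 369.83781928] [-1.86916372e+01  5.27455774e-02 -6.66131365e+01]
```

View pics/w2.png

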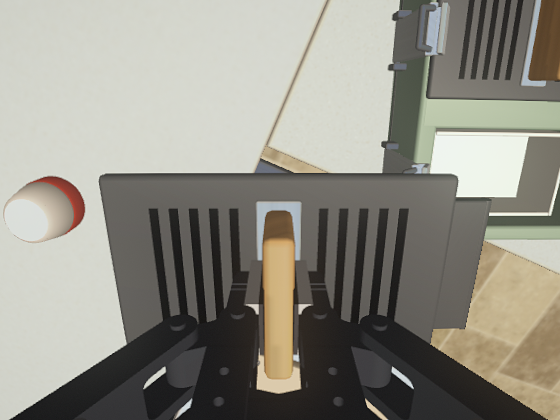

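The lid is held square: plate spans columns 102–457, grip at 279, and the caddy's lines run nearly parallel to it at right (open rim corner ~ (435,130)). I shift toward the caddy to see its ledge and rim.

Request:
step_arm(
  targets=[
    [[2,-4,3,0,0,0],[6,-14,10,0,0,0],[12,-28,20,0,0,0],[19,-44,32,0,0,0],[26,-60,44,0,0,0],[31,-73,53,0,0,0],[34,-81,58,0,0,0],[35,-83,60,0,0,0],[35,-83,60,0,0,0],[35,-83,60,0,0,0],[35,-83,60,0,0,0]],
  ],
)

```text
time: 6.77
tool_pos: [368.3, 84.7, 309.5]
tcp_rot: [-180.0, 0.1, 23.4]
ft_force: [0.8, -0.7, -2.1]
finger_gap: 11.0
grip_force: 68.4
```

```bash
python3 - <<'E'
from bench import r,vision
from h import *
q=r.sense(); print(q["time"],q["tool_pos"],q["tcp_rot"],q["ft_force"],q["finger_gap"])
s=vision.snapshot("wrist"); cv2.imwrite("pics/w3.png",cv2.resize(s["img"],(784,588),interpolation=cv2.INTER_CUBIC)); print(s["eye"],s["attitude"])
import pickle; pickle.dump(s,open("w3.pkl","wb"))
E
```

```text
6.7667 [368.27308568  84.74187016 309.52185921] [-1.79962582e+02  6.54141496e-02  2.33521095e+01] [ 0.77966314 -0.69771387 -2.10367961] 11.023051361891554
[444.32091406 116.83752018 430.34630625] [-18.63352584   0.07130382 -66.64975747]
```

View pics/w3.png

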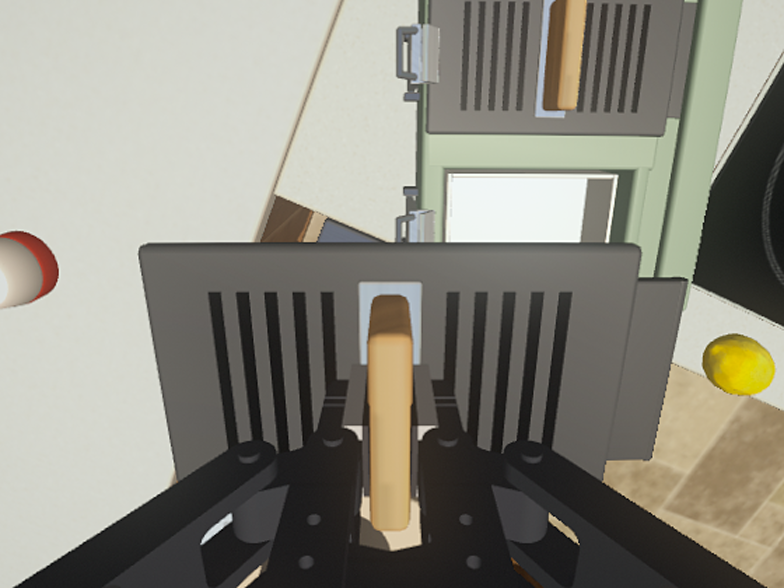

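Picture (×1.4): opening's far-left corner ≈ (443,168) and far-right ≈ (634,168); fitted lid's near edge (427,133)–(664,135); held lid plate (140–640), lip to 685.

```bash
python3 - <<'E'
import pickle
from h import *
s=pickle.load(open("w3.pkl","rb")); im=s["img"]
f=lambda a:(np.array(a,float)+.5)/1.4-.5
def P(n,a,z):
    w=onz(s,f(a),z)[:,:2]; d=w[1]-w[0]; print(n,w.round(1).tolist(),np.linalg.norm(d).round(1),np.degrees(np.arctan2(d[1],d[0])).round(2)); return w
P("opening far",[(443,168),(634,168)],85)
P("fit near",[(427,133),(664,135)],92)
P("fit front",[(427,133),(430,5)],92)
P("rim front", [(419,110),(416,180)],85)
c=cv2.resize(im[0:215,280:530],None,fx=3.1,fy=2.79,interpolation=cv2.INTER_CUBIC)
c=cv2.convertScaleAbs(cv2.resize(im[0:205,280:545],None,fx=2.9,fy=2.9,interpolation=cv2.INTER_CUBIC),alpha=1.0)
# candidate overlay
yaw=np.radians(-66.9); O=np.array([467.5,14.,0]); Rz=Ro.from_euler('z',yaw).as_matrix()
# origin from opening far edge mid
w=onz(s,f([(443,168),(634,168)]),85); O=w.mean(0)-Rz@[0,-14,85]; print("O",O)
for n,p in dict(nose1=(-73,56,96.5),fitgrip=(0,56,127),ledge1=(86,0,102),ledge2=(86,112,102),ledge3=(86,-60,102),fitcorner=(-80,9,92),fitback=(80,9,92),backtop=(97,0,102),openL=(-66,-50,85)).items():
    q=proj(s,O+Rz@p)[0]; u=(q-[280,0])*2.9; print(n,u.round(0)); cv2.circle(c,tuple(int(v) for v in u),3,(0,0,255),-1)
cv2.imwrite("pics/w3c.png",c)
E
```

```text
opening far [[432.7, 72.6], [486.0, -48.4]] 132.2 -66.24
fit near [[449.2, 92.7], [512.0, -52.3]] 158.0 -66.57
fit front [[449.2, 92.7], [518.9, 122.5]] 75.8 23.16
rim front [[460.5, 103.1], [418.0, 86.2]] 45.7 -158.24
O [4.72250199e+02 1.75817108e+01 2.84217094e-14]
nose1 [ 94. 110.]
fitgrip [372.  99.]
ledge1 [594. 311.]
ledge2 [656. -90.]
ledge3 [562. 497.]
fitcorner [ 66. 273.]
fitback [563. 280.]
backtop [627. 311.]
openL [102. 453.]
```

View pics/w3c.png

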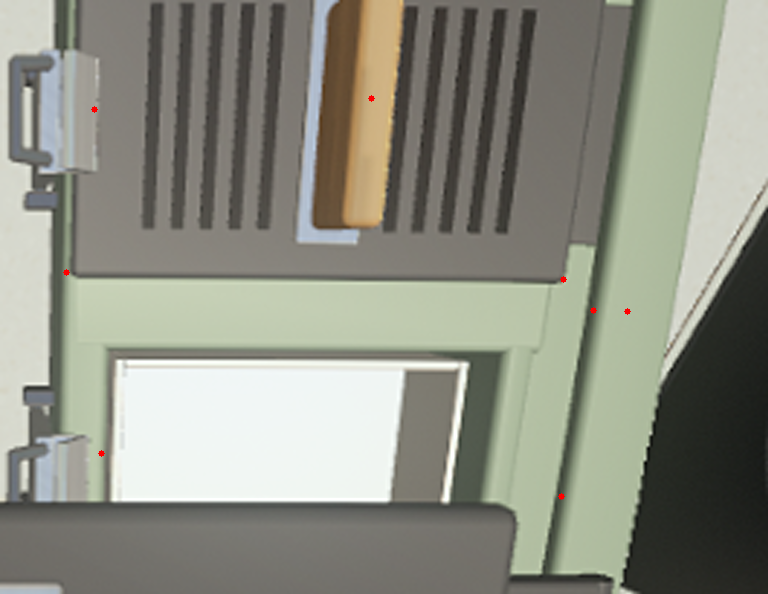

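```bash
python3 - <<'E'
import pickle
from h import *
s=pickle.load(open("w3.pkl","rb")); s2=pickle.load(open("w2.pkl","rb"))
Rz=Ro.from_euler('z',np.radians(-66.6)).as_matrix()
f=lambda a:(np.array(a,float)+.5)/1.4-.5
for s,px,zt,tcp in((s,f([(140,246),(640,246)]),282,(368.27,84.74)),(s2,np.array([(101.5,175.5),(457,175.5)]),221.5,(333.2,167.46))):
    w=onz(s,px,zt)[:,:2]; d=w[1]-w[0]; m=w.mean(0)
    print(np.linalg.norm(d),np.degrees(np.arctan2(d[1],d[0])), "centre-tcp in caddy axes",((m-tcp)@Rz[:2,:2]).round(1)-[0,47])
s=pickle.load(open("w3.pkl","rb"))
# far/near ends of held grip top z
g=onz(s,f([(391,297),(391,528)]),317)[:,:2]; print("grip ends rel tcp",((g-[368.27,84.74])@Rz[:2,:2]).round(1))
for z in(85,):
    for p in ([(443,168),(634,168)],): print(onz(s,f(p),z).mean(0))
E
```

```text
155.76752165551676 -66.63231849437206 centre-tcp in caddy axes [0.6 0.1]
155.0515142010931 -66.59886237805743 centre-tcp in caddy axes [1.  0.2]
grip ends rel tcp [[  0.9  42.6]
 [  0.9 -29.1]]
[459.37269822  12.08899117  85.        ]
```

Request:
step_arm(
  targets=[
    [[3,-5,-8,0.02,0.009,0],[8,-13,-22,0.045,0.02,0],[14,-22,-42,0.075,0.033,0],[20,-31,-64,0.11,0.048,0],[26,-40,-86,0.145,0.063,0],[30,-47,-106,0.18,0.079,0],[33,-52,-123,0.21,0.092,0],[35,-54,-136,0.23,0.1,0],[35,-55,-145,0.24,0.105,0],[35,-55,-152,0.24,0.105,0],[35,-55,-156,0.24,0.105,0],[35,-55,-157,0.24,0.105,0]],
  ],
)

```text
time: 7.82
tool_pos: [403.4, 29.7, 152.9]
tcp_rot: [-165.0, 0.1, 23.4]
ft_force: [0.2, 0.3, -2.8]
finger_gap: 10.8
grip_force: 68.4
```

Request:
step_arm(
  targets=[
    [[0,0,0,0,0,0],[0,0,0,0,0,0],[0,0,0,0,0,0]],
  ],
)

```text
time: 8.07
tool_pos: [404.2, 29.4, 154.2]
tcp_rot: [-165.1, 0.0, 23.4]
ft_force: [0.5, 0.8, -2.1]
finger_gap: 10.8
grip_force: 68.4
```

```bash
python3 - <<'E'
from bench import r,vision
from h import *
import pickle
q=r.sense(); print(q["time"],q["tool_pos"],q["tcp_rot"],q["ft_force"],q["finger_gap"],q["joint_pos"])
a=vision.snapshot("wrist"); pickle.dump(a,open("w4.pkl","wb")); b=vision.snapshot("side")["img"]
b=cv2.resize(b[180:290,210:370],None,fx=4,fy=4,interpolation=cv2.INTER_CUBIC)
cv2.imwrite("pics/w4.png",cv2.hconcat([cv2.resize(a["img"],(480,360)),cv2.resize(b,(320,220)).copy() if False else cv2.copyMakeBorder(cv2.resize(b,(320,220)),0,140,0,0,cv2.BORDER_CONSTANT)]))
E
```

```text
8.0667 [404.22344504  29.40003433 154.19715341] [-1.65057848e+02  1.15070816e-03  2.33577094e+01] [ 0.46158351  0.82649018 -2.14657504] 10.806819404404154 [-13.36520359 -13.03123103 116.88192829  11.96714959  85.32007093
  51.33739135]
```

View pics/w4.png

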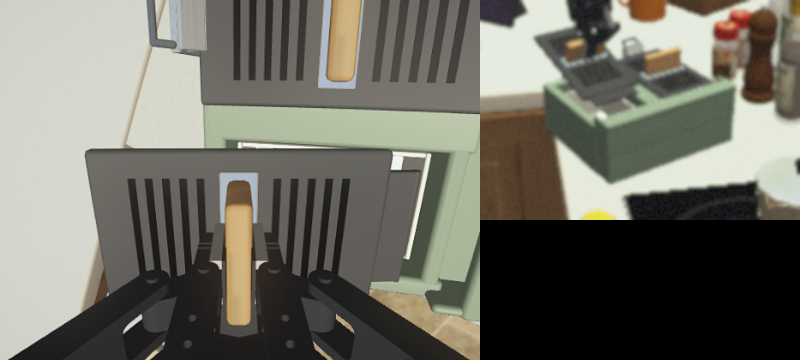

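```bash
python3 - <<'E'
import pickle
from h import *
s=pickle.load(open("w4.pkl","rb")); Rz=Ro.from_euler('z',np.radians(-66.5)).as_matrix()[:2,:2]
O=np.array([471.5,17.]); k=7/6
def c(n,p,z): print(n,((onz(s,(np.array([p],float)+.5)*k-.5,z)[0,:2]-O)@Rz).round(1))
c("lid back far corner",(389,152),106.5)
c("lid front far corner",(88,151),106.5+160*np.sin(.262))
c("fit near mid",(330,109),92); c("fit near left",(204,104),92)
c("opening far edge",(300,146),85); c("opening left far",(228,142),85); 
c("ledge top front near",(425,292),102); c("ledge near left r",(447,200),92); c("lip tip far",(417,171),97);c("lip tip near",(399,281),97)
E
```

```text
lid back far corner [ 29.7 -10.9]
lid front far corner [-118.2   -9.6]
fit near mid [-1.1  8.4]
fit near left [-76.2   9.6]
opening far edge [-16.8 -15.1]
opening left far [-63.1 -15.1]
ledge top front near [ 63.7 -95.5]
ledge near left r [ 67.5 -39.6]
lip tip far [ 47.5 -22.6]
lip tip near [ 49.8 -93.7]
```

Request:
step_arm(
  targets=[
    [[1,-3,-1,0,0,0],[3,-7,-2,0,0,0],[5,-12,-3.5,0,0,0],[7,-17,-5,0,0,0],[9,-21.5,-6.3,0,0,0],[11,-26,-7.6,0,0,0],[13,-30,-8.8,0,0,0],[14.5,-33.5,-9.8,0,0,0],[16,-36.5,-10.7,0,0,0],[17,-39,-11.5,0,0,0],[17.7,-41,-12,0,0,0],[18,-42,-12.3,0,0,0]],
  ],
)

```text
time: 9.17
tool_pos: [421.8, -13.0, 140.9]
tcp_rot: [-165.0, 0.1, 23.3]
ft_force: [0.4, 0.3, -2.0]
finger_gap: 10.7
grip_force: 68.4
```

Request:
step_arm(
  targets=[
    [[0,0,0,0,0,0],[0,0,0,0,0,0],[0,0,0,0,0,0]],
  ],
)

```text
time: 9.42
tool_pos: [421.7, -12.6, 141.0]
tcp_rot: [-165.0, 0.1, 23.3]
ft_force: [-0.6, -0.1, -1.7]
finger_gap: 11.2
grip_force: 68.4
```

Request:
step_arm(
  targets=[
    [[0.5,-1.2,-0.5,0,0,0],[1,-2.4,-1.1,0,0,0],[1,-2.4,-1.1,0,0,0],[1,-2.4,-1.1,0,0,0]],
  ],
)

```text
time: 9.75
tool_pos: [422.7, -15.2, 139.8]
tcp_rot: [-165.0, 0.1, 23.3]
ft_force: [-0.1, -0.4, -1.4]
finger_gap: 10.9
grip_force: 68.4
```

```bash
python3 - <<'E'
from bench import r,vision
from h import *
a=vision.snapshot("wrist")["img"]; q=r.sense(); print(q["ft_force"],q["tool_pos"])
b=vision.snapshot("side")["img"]; b=cv2.resize(b[190:280,225:355],(360,250),interpolation=cv2.INTER_CUBIC)
a=cv2.resize(a[60:400,330:560],(304,450))
cv2.imwrite("pics/w5.png",cv2.hconcat([a,cv2.copyMakeBorder(b,0,200,0,0,cv2.BORDER_CONSTANT)]))
E
```

```text
[-0.02971949  0.04374537 -1.2421902 ] [422.7089512  -15.20500485 139.87783136]
```

View pics/w5.png

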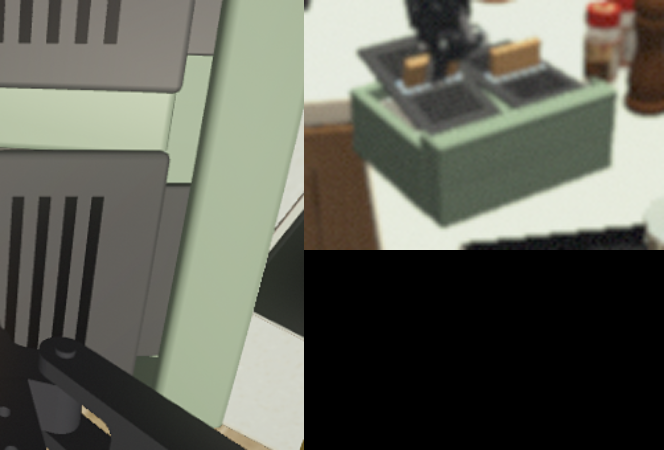

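The left panel shows the lip tucked under the ledge (edge ≈ (190,185)→(160,355)), with its exposed part as wide as the fitted lid's. Swing down.

Request:
step_arm(
  targets=[
    [[-0.3,0.8,-1.2,-0.017,-0.007,0],[-0.8,2,-2.8,-0.037,-0.016,0],[-1.2,3,-4.2,-0.057,-0.025,0],[-1.6,3.8,-5.4,-0.072,-0.031,0],[-1.9,4.5,-6.6,-0.088,-0.038,0],[-2.2,5.2,-7.7,-0.103,-0.045,0],[-2.4,5.6,-8.5,-0.112,-0.049,0],[-2.6,6,-9.2,-0.121,-0.053,0],[-2.6,6,-9.2,-0.121,-0.053,0],[-2.6,6,-9.2,-0.121,-0.053,0]],
  ],
)

```text
time: 10.68
tool_pos: [420.3, -9.2, 130.9]
tcp_rot: [-172.6, 0.0, 23.3]
ft_force: [1.1, -0.8, -0.5]
finger_gap: 11.0
grip_force: 68.7
```

Request:
step_arm(
  targets=[
    [[0,0,-0.7,0,0,0],[0,0,-0.7,0,0,0],[0,0,-0.7,0,0,0],[0,0,-0.7,0,0,0],[0,0,-0.7,0,0,0],[0,0,-0.7,0,0,0],[0,0,-0.7,0,0,0],[0,0,-0.7,0,0,0],[0,0,-0.7,0,0,0],[0,0,-0.7,0,0,0]],
  ],
  fingers=-0.3,
)

```text
time: 11.52
tool_pos: [420.1, -9.2, 130.0]
tcp_rot: [-172.6, 0.0, 23.3]
ft_force: [-0.6, -0.3, -0.5]
finger_gap: 56.0
grip_force: 0.0
```

Request:
step_arm(
  targets=[
    [[0.3,-0.6,5,0,0,0],[0.8,-1.8,15,0,0,0],[1.5,-3.5,30,0,0,0],[2.3,-5.3,45,0,0,0],[2.8,-6.5,55,0,0,0],[3.1,-7.1,60,0,0,0],[3.1,-7.1,60,0,0,0],[3.1,-7.1,60,0,0,0]],
  ],
)

```text
time: 12.18
tool_pos: [423.3, -16.4, 190.0]
tcp_rot: [-172.6, 0.0, 23.3]
ft_force: [-0.6, 0.2, -0.0]
finger_gap: 55.5
grip_force: 0.0
```

```bash
python3 - <<'E'
from bench import r,vision
from h import *
import pickle
q=r.sense(); print(q["time"],q["tool_pos"],q["tcp_rot"],q["ft_force"],q["finger_gap"])
a=vision.snapshot("wrist"); pickle.dump(a,open("w6.pkl","wb")); a=a["img"]
b=vision.snapshot("side")["img"]; b=cv2.resize(b[190:280,225:355],(300,208),interpolation=cv2.INTER_CUBIC)
a=cv2.resize(a,(480,360))
cv2.imwrite("pics/w6.png",cv2.hconcat([a,cv2.copyMakeBorder(b,0,152,0,0,cv2.BORDER_CONSTANT)]))
E
```

```text
12.1833 [423.29578719 -16.35044983 190.04349808] [-1.72573247e+02  1.84864977e-02  2.33020751e+01] [-0.58074884  0.16030233 -0.046613  ] 55.53741469526788
```

View pics/w6.png

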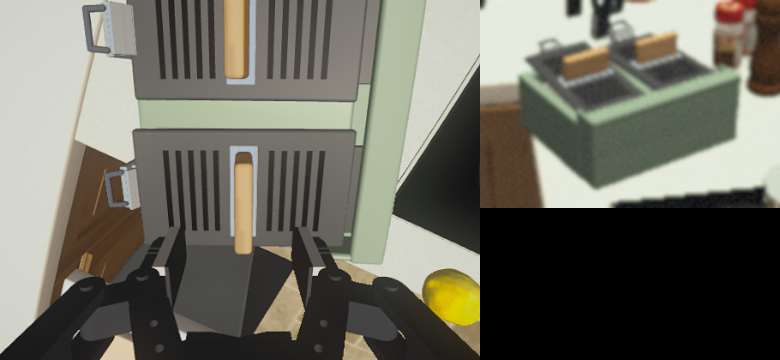

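The lid rests hooked at the back (lip under ledge at (355,190)), with its front on the clip ramp at (125,188), and the grip is released. Now I close the fingers and go above the front plate.

Request:
step_arm(
  targets=[
    [[-2,5,0,-0.02,-0.009,0],[-7,17,0,-0.05,-0.022,0],[-13,32,0,-0.08,-0.035,0],[-19,46,0,-0.105,-0.046,0],[-23,55,0,-0.119,-0.052,0],[-23,57,-8,-0.119,-0.052,0],[-23,57,-20,-0.119,-0.052,0],[-23,57,-32,-0.119,-0.052,0],[-23,57,-42,-0.119,-0.052,0],[-23,57,-48,-0.119,-0.052,0],[-23,57,-50,-0.119,-0.052,0],[-23,57,-50,-0.119,-0.052,0]],
  ],
  fingers=1,
)

```text
time: 13.28
tool_pos: [399.7, 40.3, 138.9]
tcp_rot: [-179.9, 0.1, 23.3]
ft_force: [1.0, 0.7, -0.0]
finger_gap: -0.1
grip_force: 0.0
```

Request:
step_arm(
  targets=[
    [[0,0,-1.5,0,0,0],[0,0,-3,0,0,0],[0,0,-4.5,0,0,0],[0,0,-6,0,0,0],[0,0,-7.5,0,0,0],[0,0,-9,0,0,0],[0,0,-10.5,0,0,0],[0,0,-12,0,0,0],[0,0,-12,0,0,0]],
  ],
)

```text
time: 14.03
tool_pos: [400.3, 40.9, 128.0]
tcp_rot: [-180.0, -0.0, 23.3]
ft_force: [0.1, 0.6, 1.0]
finger_gap: 0.5
grip_force: 0.6
```

Request:
step_arm(
  targets=[
    [[0,0,-1,0,0,0],[0,0,-2,0,0,0],[0,0,-3,0,0,0],[0,0,-4,0,0,0],[0,0,-5,0,0,0],[0,0,-6,0,0,0],[0,0,-6,0,0,0]],
  ],
)

```text
time: 14.62
tool_pos: [400.0, 40.6, 121.6]
tcp_rot: [180.0, 0.0, 23.3]
ft_force: [-0.1, -1.1, -0.1]
finger_gap: 0.1
grip_force: 0.2
```

Request:
step_arm(
  targets=[
    [[0,0,-1,0,0,0],[0,0,-2,0,0,0],[0,0,-3,0,0,0],[0,0,-4,0,0,0],[0,0,-4,0,0,0]],
  ],
)

```text
time: 15.03
tool_pos: [400.1, 40.7, 117.7]
tcp_rot: [-180.0, 0.0, 23.3]
ft_force: [0.5, -0.1, 0.4]
finger_gap: -0.1
grip_force: 0.0
```

Request:
step_arm(
  targets=[
    [[0,0,-1,0,0,0],[0,0,-2,0,0,0],[0,0,-3,0,0,0],[0,0,-3,0,0,0]],
  ],
)

```text
time: 15.37
tool_pos: [400.1, 40.7, 114.7]
tcp_rot: [-180.0, 0.0, 23.3]
ft_force: [-0.1, -0.2, -0.1]
finger_gap: -0.2
grip_force: 0.0
```

```bash
python3 - <<'E'
import pickle
from h import *
from bench import r
print(r.sense()["ft_force"],r.sense()["tool_pos"])
s=pickle.load(open("w6.pkl","rb")); Rz=Ro.from_euler('z',np.radians(-66.5)).as_matrix()[:2,:2]
O=np.array([471.5,17.]); k=7/6
# heights from the far edge (y=-10.5): find z at which front/back far corners fall on that y
for n,p in(("front",(135,131)),("back",(354,131)),("frontnear",(142,237))):
    for z in (92,97,102,107,112): print(n,z,((onz(s,(np.array([p],float)+.5)*k-.5,z)[0,:2]-O)@Rz).round(1))
E
```

```text
[-0.11036475 -0.17954221 -0.09548144] [400.0530073   40.69613058 114.67955405]
front 92 [-80.9 -14.3]
front 97 [-78.4 -13.4]
front 102 [-75.9 -12.5]
front 107 [-73.5 -11.6]
front 112 [-71.  -10.7]
back 92 [ 80.8 -11.2]
back 97 [ 79.5 -10.4]
back 102 [78.3 -9.6]
back 107 [77.1 -8.8]
back 112 [75.9 -7.9]
frontnear 92 [ -85.5 -106.7]
frontnear 97 [ -82.9 -103.7]
frontnear 102 [ -80.3 -100.7]
frontnear 107 [-77.7 -97.7]
frontnear 112 [-75.1 -94.6]
```

```bash
python3 - <<'E'
import pickle
from h import *
from bench import r,vision
s=vision.snapshot("wrist"); pickle.dump(s,open("w7.pkl","wb")); t=vision.snapshot("top"); pickle.dump(t,open("t7.pkl","wb"))
O=np.array([471.5,17.,0]); Rz=Ro.from_euler('z',np.radians(-66.5)).as_matrix()
P=lambda *p: O+Rz@np.array(p,float)
g=cv2.cvtColor(s["img"],cv2.COLOR_BGR2HSV)
# along caddy-y scan lines at several x: for z=92, print where green gap (between lids) ends
for x in(-75,-60,-40,40,60,75):
    ys=np.arange(12,-40,-1.); px=proj(s,[P(x,y,92) for y in ys])
    row=[]
    for q in px:
        i,j=int(round(q[1])),int(round(q[0]))
        if 0<=i<420 and 0<=j<560: h,a,v=g[i,j]; row.append('G' if 30<h<80 and a>30 else ('d' if v<135 else 'L'))
        else: row.append('.')
    print(x,''.join(row))
for n,p in dict(front=(-80,-56,92),tip=(-50,-56,92),grip=(0,-56,127)).items(): print(n,proj(s,P(*p)).round(0))
E
```

```text
-75 dddGGGGGGGGGGGGGGGGGGGdddddddddddddddddddddddddddddd
-60 dddGGGGGGGGGGGGGGGGGGddddddddddddddddddddddddddddddd
-40 dddGGGGGGGGGGGGGGGGGGGdddddddddddddddddddddddddddddd
40 ddddGGGGGGGGGGGGGGGGGGdddddddddddddddddddddddddddddd
60 dddGGGGGGGGGGGGGGGGGGGdddddddddddddddddddddddddddddd
75 ..................................dddddddddddddddddd
front [[213. 277.]]
tip [[277. 277.]]
grip [[412. 324.]]
```

The lid's far edge now reads parallel to the fitted lid (18 mm gap everywhere), so it seems already level; I press lightly further to confirm contact.

Request:
step_arm(
  targets=[
    [[0,0,-0.5,0,0,0],[0,0,-1,0,0,0],[0,0,-1.5,0,0,0],[0,0,-1.5,0,0,0]],
  ],
)

```text
time: 15.8
tool_pos: [400.3, 40.7, 114.0]
tcp_rot: [180.0, -0.0, 23.3]
ft_force: [-2.8, -0.3, 5.5]
finger_gap: -0.2
grip_force: 3.0
```

Request:
step_arm(
  targets=[
    [[0,0,-0.7,0,0,0],[0,0,-1.4,0,0,0],[0,0,-2,0,0,0],[0,0,-2,0,0,0]],
  ],
)

```text
time: 16.13
tool_pos: [400.4, 40.7, 113.9]
tcp_rot: [180.0, 0.0, 23.3]
ft_force: [-13.5, 0.1, 27.8]
finger_gap: -0.3
grip_force: 13.5
```

Hard stop at tip height 92 mm: home. Retract.

Request:
step_arm(
  targets=[
    [[0,0,2,0,0,0],[0,0,8,0,0,0],[0,0,25,0,0,0],[0,0,50,0,0,0],[0,0,80,0,0,0],[-10,10,108,0,0,0],[-25,10,130,0,0,0],[-40,10,143,0,0,0],[-50,10,150,0,0,0],[-50,10,150,0,0,0],[-50,10,150,0,0,0]],
  ],
)

```text
time: 17.05
tool_pos: [350.6, 50.7, 262.0]
tcp_rot: [180.0, -0.1, 23.3]
ft_force: [0.3, 0.2, 0.2]
finger_gap: -0.0
grip_force: 0.0
```

```bash
python3 - <<'E'
import pickle
from h import *
from bench import r,vision
q=r.sense(); print(q["time"],q["tool_pos"],q["ft_force"])
s=vision.snapshot("wrist"); pickle.dump(s,open("w8.pkl","wb"))
O=np.array([471.5,17.,0]); Rz=Ro.from_euler('z',np.radians(-66.5)).as_matrix()
P=lambda *p: O+Rz@np.array(p,float)
g=cv2.cvtColor(s["img"],cv2.COLOR_BGR2HSV)
def scan(pts):
    row=''
    for q in proj(s,pts):
        i,j=int(round(q[1])),int(round(q[0]))
        if 0<=i<420 and 0<=j<560: h,a,v=(int(k) for k in g[i,j]); row+='G' if 30<h<80 and a>30 else 'W' if 5<h<25 and a>80 else 'd' if v<135 else 'L'
        else: row+='.'
    return row
for x in(-75,-30,30,60,75): print("y12..-110 at x",x,scan([P(x,y,92) for y in np.arange(12,-112,-1.)]))
for y in(80,56,-35,-56,-75): print("x -100..100 at y",y,scan([P(x,y,92) for x in np.arange(-100,101,1.)]))
for y in(50,-62): print("grip y",y,scan([P(x,y,127) for x in np.arange(-30,31,1.)]))
for y in(56,-56): print("clip y",y,[tuple(int(c) for c in s["img"][int(v),int(u)]) for u,v in proj(s,[P(x,y,96) for x in range(-90,-66,3)]) if 0<=v<420 and 0<=u<560])
E
```

```text
17.05 [350.5709929   50.72950875 261.95948199] [0.28184495 0.18764984 0.23520161]
y12..-110 at x -75 LLddGGGGGGGGGGGGGGGGGGGdddddddddddddddddddddddddddddddLLLLLLLLLLLLLLLLLLLLLLLLLLLLLLLLdddddddddddddddddddddddddddddGGGGGGddd
y12..-110 at x -30 ddddGGGGGGGGGGGGGGGGGGGddddddddddddddddddddddddddddddddddddddddddddddddddddddddddddddddddddddddddddddddddddddddddddGGGGGGGLL
y12..-110 at x 30 ddddGGGGGGGGGGGGGGGGGGGddddddddddddddddddddddddddddddddddddddddddddddddddddddddddddddddddddddddddddddddddddddddddddGGGGGGGLL
y12..-110 at x 60 ddddGGGGGGGGGGGGGGGGGGGddddddddddddddddddddddddddddddddddddddddddddddddddddddddddddddddddddddddddddddddddddddddddddGGGGGGGLL
y12..-110 at x 75 ddddGGGGGGGGGGGGGGGGGGGdddddddddddddddddddddddddddddddddddddddddddddddddddddddddddddddddddddddddddddddddddddddddddddGGGGGGGG
x -100..100 at y 80 .........................................................................................................................................................................................................
x -100..100 at y 56 ...........................................................
[... 417 characters left out ...]
dddddddddddddddddddddddddddddddddddddddddddddddddddddddddddddddLLLLLWWWWWWWWWWWWWWWWWWWWWWdddddddddddddddddddddddddddddddddddddddddddddddddddddddddddddddddddddGGGGGGGGGGGG
x -100..100 at y -75 ddddddddddLLLLLLLLLLLGGdddddddddddddddddddddddddddddddddddddddddddddddddddddddddddddddddddddddLLLLWWWWWWWWWWWWWWWWWWWWWWdddddddddddddddddddddddddddddddddddddddddddddddddddddddddddddddddddddGGGGGGGGGGGG
grip y 50 .............................................................
grip y -62 dddddddddddddddLLLLWWWWWWWWWWWWWWWWWWWddddddddddddddddddddddd
clip y 56 []
clip y -56 [(169, 177, 175), (200, 188, 176), (133, 137, 138), (187, 188, 177), (152, 160, 164), (150, 158, 161), (105, 111, 117), (116, 123, 126)]
```

Everything measures home: the lid is level, centred at y ≈ -57, lip under the ledge, and the clip nose at x ≈ -73 over the plate. Nothing is touched.

```bash
python3 -c "
from bench import r
print(r.hand_in())"
```

```text
the job is handed in; nothing more can be done
None
```

The carbon-filter lid is back on the open half: lip hooked under the ledge, pressed down to a firm stop and, by the wrist camera, level with its front clip sprung back; I have handed the job in (no verdict was returned), and I did not measure the other lid and its clip again at the end.

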